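Sort solid press pins from hollow look-alikes

TASK

Three look-alike steel press pins lean in the red rack; each is either solid bar or only a capped tube, and only the weight in the hand tells them apart. Stand every solid pin upright in the low aluminium tray, and push every hollow one down through the sprung flap of the grey scrap box so that it drops inside and the flap closes behind it. Leave the other things on the bench where they are.

Things in the scene. Friction and masses are not known exactly. Their poses are not given: they have to be found in the camera images.
- pin_a: A pin: plain steel cylinder, 28 mm diameter, 110 mm long, flat closed ends. Solid about 0.53 kg, hollow about 0.21 kg; two are solid and one hollow, any of them. Origin: centre of lower end; z runs along it to the upper end. At the start it stands loosely (1 mm play) in a 50 mm deep rack socket, 60 mm of it standing out, leaning 30 to 33 degrees from vertical, upper end towards the robot.
- pin_b: A pin: plain steel cylinder, 28 mm diameter, 110 mm long, flat closed ends. Solid about 0.53 kg, hollow about 0.21 kg; two are solid and one hollow, any of them. Origin: centre of lower end; z runs along it to the upper end. At the start it stands loosely (1 mm play) in a 50 mm deep rack socket, 60 mm of it standing out, leaning 30 to 33 degrees from vertical, upper end towards the robot.
- pin_c: A pin: plain steel cylinder, 28 mm diameter, 110 mm long, flat closed ends. Solid about 0.53 kg, hollow about 0.21 kg; two are solid and one hollow, any of them. Origin: centre of lower end; z runs along it to the upper end. At the start it stands loosely (1 mm play) in a 50 mm deep rack socket, 60 mm of it standing out, leaning 30 to 33 degrees from vertical, upper end towards the robot.
- rack: Fixed red block, 230 mm long (y), on the left or right of the bench. Origin: under its middle, on the bench; z up. Three square sockets (30 mm) at y = -80, 0, 80 mm, axes leaning 30 degrees from vertical in the rack's x-z plane, mouths towards its -x (roughly the robot), about 30 mm to -x of the origin and 66 mm up; highest edge 82 mm up.
- tray: Fixed low open aluminium tray, 160 mm (x) by 100 mm (y), rim 18 mm high, walls 4 mm, flat floor 4 mm above the bench. Origin: centre of its underside, on the bench; z up. Pins fit in a row along x, for example 42 mm either side of the middle.
- scrap_box: Fixed grey steel scrap box, 136 mm (x) by 196 mm (y), 176 mm high, closed apart from one slot in its top. Walls and floor 4 mm. Origin: centre of its underside, on the bench; z up. It stands on the other side of the bench from the rack.
- slot (a point): Middle of the slot in the scrap box's top, level with the top (176 mm above the bench). The slot is 56 mm (box x) by 150 mm (box y) and is filled by the flap. Axes as the scrap box.
- flap (a joint): Dark steel flap 54 x 147 mm, 3 mm thick, flush in the slot, hinged on its long edge at the box's +x side; swings down into the box, 0 shut to 1.45 rad open. Its spring (6 N at mid-slot to open, 5 N sideways when open) holds a hollow pin's weight and may pinch a pin let go half-way: let go with the fingertips about 45 mm below the top, so that the fingers hold the flap open.
- spray_can: Bystander: upright spray can, 54 mm diameter, 170 mm high. Origin: centre of underside.
- jar: Bystander: upright glass jar with steel cap, 60 mm diameter, 80 mm high. Origin: centre of underside.
- wrench: Bystander: spanner 160 mm long lying on the bench, along its own x. Origin: under its middle.
- screwdriver: Bystander: screwdriver 180 mm long with red handle lying on the bench, along its own x. Origin: under its middle.
- socket: Bystander: dark steel socket, a ring 32 mm diameter, 30 mm high. Origin: centre of underside.
There are look-alikes about, which are no part of the job. Several things look just like the tray: the one meant starts farthest to the robot's right.

How it is judged (in metres and radians):
At the end, for the whole second after the job is handed in: Each solid pin stands on the tray floor, upright within 0.1 rad (either end up), axis inside the rim, at rest, bearing over 3.5 N on it (a hollow pin bears 2.4 N at most); the hollow pin is inside the scrap box; the flap is shut (under 0.1 rad). Two pins are solid, one hollow (((x of pin_a in the frame of scrap_box between -0.068 and 0.068 m and y of pin_a in the frame of scrap_box between -0.098 and 0.098 m and z of pin_a in the frame of scrap_box between -0.005 and 0.135 m and x of pin_b in the frame of tray between -0.076 and 0.076 m and y of pin_b in the frame of tray between -0.046 and 0.046 m and angle between the z axis of each of pin_b, pin_c and the z axis of tray, either way round below 0.1 rad and contact force between each of pin_b, pin_c and tray above 3.5 N and linear speed of each of pin_b, pin_c below 0.02 m/s and x of pin_c in the frame of tray between -0.076 and 0.076 m and y of pin_c in the frame of tray between -0.046 and 0.046 m) or (x of pin_a in the frame of tray between -0.076 and 0.076 m and y of pin_a in the frame of tray between -0.046 and 0.046 m and angle between the z axis of each of pin_a, pin_c and the z axis of tray, either way round below 0.1 rad and contact force between each of pin_a, pin_c and tray above 3.5 N and linear speed of each of pin_a, pin_c below 0.02 m/s and x of pin_b in the frame of scrap_box between -0.068 and 0.068 m and y of pin_b in the frame of scrap_box between -0.098 and 0.098 m and z of pin_b in the frame of scrap_box between -0.005 and 0.135 m and x of pin_c in the frame of tray between -0.076 and 0.076 m and y of pin_c in the frame of tray between -0.046 and 0.046 m) or (x of pin_a in the frame of tray between -0.076 and 0.076 m and y of pin_a in the frame of tray between -0.046 and 0.046 m and angle between the z axis of each of pin_a, pin_b and the z axis of tray, either way round below 0.1 rad and contact force between each of pin_a, pin_b and tray above 3.5 N and linear speed of each of pin_a, pin_b below 0.02 m/s and x of pin_b in the frame of tray between -0.076 and 0.076 m and y of pin_b in the frame of tray between -0.046 and 0.046 m and x of pin_c in the frame of scrap_box between -0.068 and 0.068 m and y of pin_c in the frame of scrap_box between -0.098 and 0.098 m and z of pin_c in the frame of scrap_box between -0.005 and 0.135 m)) and value of joint flap below 0.1 rad); the robot touches nothing.
It fails at once if the spray can is pushed more than 40 mm away (distance of spray_can from where it was at the start of the episode above 0.04 m).
It fails at once if the jar is pushed more than 40 mm away (distance of jar from where it was at the start of the episode above 0.04 m).
It fails at once if the wrench is pushed more than 40 mm away (distance of wrench from where it was at the start of the episode above 0.04 m).
It fails at once if the screwdriver is pushed more than 40 mm away (distance of screwdriver from where it was at the start of the episode above 0.04 m).
It fails at once if the socket is pushed more than 40 mm away (distance of socket from where it was at the start of the episode above 0.04 m).
It also fails if it takes over 72 s, if anything falls off the work surface, if the arm or the gripper's body presses on something with over 40 N, if the wrist force passes 120 N, or if a joint passes its speed limit or range.

ROBOT

A 6-joint arm with a two-finger parallel gripper is mounted at the origin on the work surface. World frame = base frame: x ahead of the robot, y to its left, z up, the work surface at z = 0. Lengths are in mm, angles in rad, forces in N, time in s.
With the tool pointing down it reaches from about 300 to 875 mm from the base axis. Payload 4.2 kg.
Tool frame: the origin (TCP) lies at the very end of the fingers, on their centre line; the grasp point (between the pads) lies behind it (robot.pinch_z is the z of the grasp point in the tool frame, in mm); z points along the fingers, y is the line along which they close (so a half turn about z gives the same grasp; the last joint's range is limited). The gripper opens to 85 mm and grips with 20 to 120 N. Pads are 22 mm wide; open, the fingers measure 114 mm over their backs; the gripper's body (76 mm by 85 mm) begins 54 mm behind the grasp point. The pads swing forward as they close: fully open they stand 13 mm farther back than shut.
Start: joints at [-1.134, 0.32, 1.565, -0, 1.257, -0.02], TCP at [253.625, -516.058, 231.338] pointing down, gripper open.
Joint ranges: [-3.11, 3.11], [-0.84, 2.01], [0.21, 2.61], [-1.34, 4.49], [0.05, 2.63], [-2.56, 2.56]. Speed limits (rad/s): [2.57, 2.57, 3.14, 3.14, 3.14, 3.14].

INTERFACE

Orientations are given as [roll, pitch, yaw] about the fixed x, y, z axes, in that order (R = Rz(yaw) Ry(pitch) Rx(roll)).
In Python, from bench import telemetry, camera, camera_model, ticket, cut_out, robot gives the robot as it stands.
- The arm moves only by the tool move_arm, never from a script. Its arguments are lists of equal length, an entry for each row: "delta_pos": the shift along the tool's x, y, z as a fraction of full scale, a list of three; "turn": the turn, a rotation vector about the tool's x, y, z as a fraction of full scale, a list of three; "grip": the opening, from 0 (shut) to 1 (fully open). A call has 1 to 10 rows; each row shifts and turns the commanded pose from where the row before left it, along the tool's axes as they then stand; what a row does not reach is not made up. Full scale, the value 1, is 0.5 m for a shift and 4 degrees for a turn. A row lasts 1/10 s, in which the tool goes at most 50 mm and 8.59 degrees, less where a joint would pass 70% of its speed; a pose out of reach is approached as far as the arm can. A call with a number of a shift or a turn outside -1 to 1 is refused whole. A call with a gripper value outside its range is refused whole. The fingers move at their own pace and stop on an object; "squeeze" is the grip in N (left out, the last holds). Time passes only in rows, so rows that do not move let the fingers close. It gives the time, the measured TCP pose, the force, the opening and the grip force at its end, in the units of the state.
- telemetry.get_state(): the state, without advancing time (a new reading comes with each control period).
- camera(name): name is "scene" or "top" or "wrist"; returns (picture, depth): 384x512x3 uint8, red, green, blue; 384x512 float32, mm along the optical axis (not along the pixel's ray), 0 where there is no reading.
- camera_model(name): a dict with "fx", "fy", "cx", "cy" (pixels), "D" ([k1, k2, p1, p2, k3] as OpenCV has them; the pictures are not rectified), "xyz" and "attitude" of the camera in the world; the wrist camera has in their place "hand_eye" (4x4, takes a point from camera to tool coordinates, whose origin is the TCP and whose axes are the flange's). Camera axes: x right, y down, z forward; pixel columns grow to the right and rows downward; lengths in mm; the calibration is good to about 2 mm. A picture is of the moment at which its call begins: read the wrist's pose just before it. camera_model takes no time and is no camera call.
- ticket.job_done(): hands the job in; it is judged then, once.
Trained networks look in the newest picture that a camera, given by its name, has taken for a name from the list of things; names that differ only in an ending like _2 or _b are one class to them, and where a whole thing is asked for, a point or a joint stands for the part that bears it (a point fixed in the world has none). Each returns a list of dicts, best first, with "confidence" (0 to 1); they miss things now and then, are a little off and sometimes report something else, mostly with a low value. They report only what shows in the picture. A call takes as long as a camera call. They do not tell look-alikes from the thing itself.
- cut_out(camera, thing): "pixels" (384x512 bool, what is visible of it) and "centre" ([column, row] in pixels, amid what is visible of it).
The state is a dict: "clock": time; "q": joint angles; "dq": joint speeds; "joint_torque": joint torques, N m; "ee_pos": TCP position; "tcp_rot": TCP orientation; "force": force on the tool from outside, world axes, zero at the start; "wrist_torque": the same for the moment, N m; "gripper_width": opening from 0.0 (shut) to 1.0 (fully open); "finger_force": force on a finger pad.
Only numpy, scipy, OpenCV 4.12 (cv2) and the standard library are available. Lean on these libraries where they do the work, as an engineer would, in place of code of your own. Each camera call takes 0.05 s, during which the arm holds its last target. There are 200 camera calls.

## Working session

There is one attempt and no reset: what is moved stays moved. The work goes in short steps, Python scripts to look and compute and a tool call to move; the robot and the scene stay as the last step left them, time stands still between calls to the robot, and variables do not carry over. Pictures are saved under pics/ and viewed, at most 10 in all, crops included, and the job is handed in when it is done.

Besides the shell and the picture viewer there is one more tool, called as a command line: name --argument value ..., lists and objects as JSON in quotes. move_arm: Moves the arm, as the interface text tells. Shift numbers are shares of 0.5 m and turn numbers shares of 4 degrees, none past 1 either way. Its arguments: {"type":"object","properties":{"delta_pos":{"type":"array"},"turn":{"type":"array"},"grip":{"type":"array"},"squeeze":{"type":"number"}},"required":["delta_pos","turn","grip"]}

```bash
ls; mkdir -p pics
cat > h.py <<'E'
import numpy as np, cv2
from bench import telemetry, camera, camera_model, ticket, cut_out, robot
from scipy.spatial.transform import Rotation as R
def rot(a): return R.from_euler('xyz',a).as_matrix()
def pose(name,st=None):
    m=camera_model(name)
    if name=='wrist':
        st=st or telemetry.get_state(); T=np.eye(4);T[:3,:3]=rot(st['tcp_rot']);T[:3,3]=st['ee_pos']
        return T@np.array(m['hand_eye'])
    T=np.eye(4);a=np.array(m['attitude']);T[:3,:3]=rot(a) if a.size==3 else a;T[:3,3]=m['xyz'];return T
def cloud(name,depth,mask,T):
    m=camera_model(name);K=np.array([[m['fx'],0,m['cx']],[0,m['fy'],m['cy']],[0,0,1]])
    v,u=np.nonzero(mask&(depth>0));z=depth[v,u]
    p=cv2.undistortPoints(np.stack([u,v],1).astype(np.float64)[:,None],K,np.array(m['D'],float))[:,0]
    return np.c_[p*z[:,None],z]@T[:3,:3].T+T[:3,3]
E
python3 - <<'E'
from h import *
print(robot.pinch_z, telemetry.get_state())
ims=[]
for n in ('scene','top'):
    im,d=camera(n);T=pose(n);print(n,camera_model(n))
    np.savez(f'{n}.npz',im=im,d=d);ims.append(im)
    for th in ['pin_a','rack','tray','scrap_box','flap','spray_can','jar','wrench','screwdriver','socket']:
        for r in cut_out(n,th):
            if r['confidence']<.3: continue
            c=cloud(n,d,np.array(r['pixels']),T)
            if len(c)<5: continue
            print(n,th,round(r['confidence'],2),np.round(r['centre']),len(c),np.median(c,0).round(),np.percentile(c,2,axis=0).round(),np.percentile(c,98,axis=0).round())
cv2.imwrite('pics/a.png',cv2.resize(np.vstack(ims),(800*512//1024*1,600))[:,:,::-1])
cv2.imwrite('pics/scene.png',ims[0][:,:,::-1]);cv2.imwrite('pics/top.png',ims[1][:,:,::-1])
E
```

```text
pics
-18.700000000000003 {'clock': 0.0, 'q': array([-1.13399700e+00,  3.20262836e-01,  1.56568489e+00, -1.95225582e-06,
        1.25739225e+00, -1.99851674e-02]), 'dq': array([-9.54723058e-04,  1.40957078e-03, -1.43153148e-03,  3.17884761e-05,
        8.26322824e-05,  3.13547104e-05]), 'joint_torque': array([-2.03378081e-04, -4.15523458e+01, -2.34161299e+01,  7.17763129e-06,
        8.10333760e-03,  1.59112531e-06]), 'ee_pos': array([ 253.41622873, -515.60819897,  230.49667571]), 'tcp_rot': array([-3.13984564e+00, -3.30624465e-05,  4.56785067e-01]), 'force': array([ 0.62449053,  0.23313629, -0.62435683]), 'wrist_torque': array([-0.01869781,  0.01245089, -0.01075151]), 'finger_force': 0.0, 'gripper_width': 0.9996111805840024}
scene {'fx': 375.92641053148276, 'fy': 375.92641053148276, 'cx': 251.51104510205906, 'cy': 191.45260866942925, 'D': array([0.0035511, 0.       , 0.       , 0.       , 0.       ]), 'xyz': array([1313.23934613, -387.52483253,  813.64436816]), 'attitude': array([-2.22977043e+00, -8.63241265e-04,  1.07184757e+00])}
scene pin_a 0.63 [198. 233.] 228 [ 590. -154.   98.]
[... 2008 characters left out ...]
34. 364.  -2.] [387. 468.  21.]
top scrap_box 0.83 [192. 168.] 3509 [601. 223. 175.] [531. 131.  23.] [671. 325. 182.]
top flap 0.74 [188. 166.] 986 [606. 230. 176.] [576. 158. 169.] [635. 302. 182.]
top flap 0.51 [252. 124.] 429 [716.  50. 165.] [701.  26.   0.] [750.  76. 174.]
top spray_can 0.89 [252. 124.] 367 [715.  51. 166.] [701.  29.  27.] [748.  74. 174.]
top jar 0.62 [254. 155.] 302 [641.  28.  79.] [618.   1.  19.] [670.  54.  85.]
top wrench 0.62 [206. 240.] 315 [387. 208.   6.] [352. 132.  -3.] [423. 272.  14.]
top screwdriver 0.45 [272. 207.] 1519 [492.  -4.   4.] [418. -54.  -3.] [569.  45.  20.]
top socket 0.43 [278. 151.] 68 [654. -35.  28.] [636. -48.   1.] [667. -22.  37.]
```

View pics/top.png

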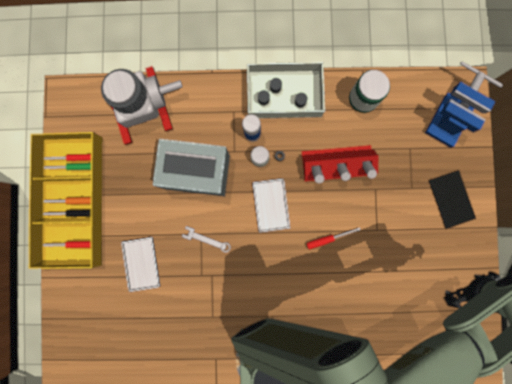

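View pics/scene.png

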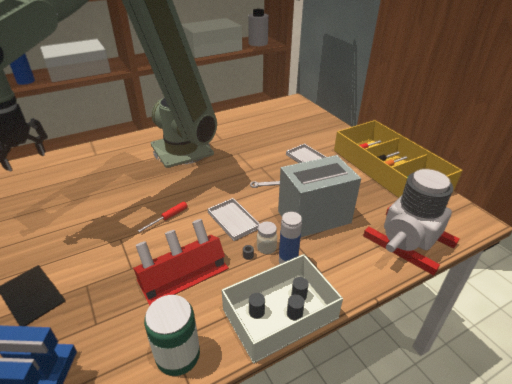

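The top view shows the rack at about (340,163), with pin tops at (319,175), (343,170) and (369,170). The trays are at (271,204) and (140,263), so the right-hand one at (271,204) is the target. The box is at (190,167). The scene view agrees: tray (232,218), box (318,195), rack (180,268). Next I'll fit the poses.

```bash
cat >> h.py <<'E'
def rel(P,a,b):
    "move from pose P (R,p) -> rows"
def plan(R0,p0,R1,p1,n):
    "n equal rows from pose 0 to 1, straight line; prints tool-frame shift fraction and turn fraction"
    w=R.from_matrix(R0.T@R1).as_rotvec();Rc=R0.copy();D=[];W=[]
    for i in range(n):
        D.append([round(float(v),3) for v in Rc.T@((p1-p0)/n)/500]);W.append([round(float(v),3) for v in np.degrees(w/n)/4])
        Rc=Rc@R.from_rotvec(np.radians(np.array(W[-1])*4)).as_matrix()
    same=all(d==D[0] for d in D)and all(x==W[0] for x in W)
    print(n,'x' ,D[0] if same else D,W[0],'max',np.abs(D).max(),np.abs(W).max())
def tool(yaw,tilt): return rot([np.pi,-tilt,yaw])
E
python3 - <<'E'
from h import *
from scipy.optimize import least_squares
C={}
for n in ('scene','top'):
    z=np.load(n+'.npz');d=z['d'];T=pose(n);A=cloud(n,d,np.ones_like(d,bool),T);C[n]=A
def rect(n,lo,hi,box):
    A=C[n];k=(A[:,2]>lo)&(A[:,2]<hi)
    for i in (0,1): k&=(A[:,i]>box[i][0])&(A[:,i]<box[i][1])
    q=A[k];r=cv2.minAreaRect(q[:,:2].astype(np.float32));return len(q),np.round(r[0],1),np.round(r[1],1),round(r[2],2),q[:,2].mean().round(1)
for n in C:
    print(n,'box',rect(n,165,190,((500,700),(100,350))))
    print(n,'tray',rect(n,2.5 if n=='scene' else 3,30,((390,600),(-80,70))))
    print(n,'rim',rect(n,13,25,((400,590),(-70,60))))
    print(n,'rack',rect(n,35,95,((560,700),(-380,-80))))
P={n:[C[n][(abs(C[n][:,0]-590)<45)&(abs(C[n][:,1]-y)<33)&(C[n][:,2]>86)&(C[n][:,2]<135)] for y in (-149,-229,-308)] for n in C}
for n in C:
  for q in P[n]:
    def f(v):
        c=np.array([v[0],v[1],100.]);s=np.radians(v[2]);a=np.array([-np.sin(s)*np.cos(v[3]),-np.sin(s)*np.sin(v[3]),np.cos(s)])
        r=q-c;t=r@a;rad=np.linalg.norm(r-np.outer(t,a),axis=1)
        top=v[4]-t
        side=rad-14
        return np.r_[np.where(abs(side)<abs(top),side,top),(v[2]-31.5)*.3,(v[3]-.07)*20]
    v=min((least_squares(f,[x0,q[:,1].mean(),31.5,.07,20],loss='soft_l1') for x0 in (580,590,600)),key=lambda r:r.cost)
    print(n,len(q),v.x.round(2),v.cost.round(1))
E
```

```text
scene box (1987, array([606.6, 227.8]), array([199. , 142.1]), 82.06, np.float64(175.6))
scene tray (1068, array([496.4,  -6.2]), array([207. , 146.4]), 1.12, np.float64(7.7))
scene rim (215, array([494.4,  -8. ]), array([164.6, 102.3]), 6.41, np.float64(16.7))
scene rack (2528, array([ 617.6, -228.2]), array([ 85.9, 230.6]), 4.79, np.float64(63.4))
top box (3114, array([605.7, 231.3]), array([195.9, 137.1]), 82.04, np.float64(175.9))
top tray (1272, array([495. ,  -5.1]), array([149.6, 209.8]), 89.95, np.float64(7.6))
top rim (188, array([493. ,  -4.7]), array([159.5, 100. ]), 6.08, np.float64(17.6))
top rack (1592, array([ 616.9, -226.3]), array([ 81.3, 233.2]), 3.99, np.float64(66.1))
scene 175 [ 5.7584e+02 -1.5112e+02  3.2180e+01  9.0000e-02  1.9690e+01] 105.9
scene 181 [ 5.8137e+02 -2.3091e+02  3.0700e+01  7.0000e-02  1.9600e+01] 99.5
scene 204 [ 5.8751e+02 -3.1092e+02  3.3310e+01  6.0000e-02  1.9450e+01] 116.6
top 118 [ 5.7560e+02 -1.4793e+02  3.3170e+01  2.0000e-02  2.1120e+01] 125.5
top 117 [ 5.8114e+02 -2.2818e+02  3.3680e+01  9.0000e-02  2.0190e+01] 100.7
top 127 [ 5.8682e+02 -3.0900e+02  3.3790e+01  6.0000e-02  1.8590e+01] 167.7
```

```bash
cat >> h.py <<'E'
PIN={'1':(587,-310),'2':(581,-229.5),'3':(576,-149.5)}
TILT=np.radians(32)
def pinpose(k,t):
    Rt=tool(.07,TILT);return Rt,np.array([*PIN[k],100.])-Rt[:,2]*t
def cur():
    s=telemetry.get_state();print('at',s['ee_pos'].round(1),s['tcp_rot'].round(3),'t',round(s['clock'],2));return rot(s['tcp_rot']),s['ee_pos']
def route(*wps):
    a=cur()
    for Rt,p,n in wps: plan(*a,Rt,p,n);a=(Rt,p)
E
python3 - <<'E'
from h import *
route((*pinpose('1',60),12),(*pinpose('1',-29),4))
E
```

```text
at [ 253.6 -516.1  231.3] [ 3.142 -0.     0.457] t 1.1
12 x [[0.06, -0.008, 0.013], [0.059, -0.01, 0.016], [0.058, -0.012, 0.019], [0.057, -0.014, 0.021], [0.055, -0.016, 0.024], [0.053, -0.018, 0.026], [0.052, -0.02, 0.028], [0.05, -0.022, 0.03], [0.047, -0.024, 0.032], [0.045, -0.025, 0.034], [0.043, -0.027, 0.036], [0.04, -0.029, 0.038]] [-0.129, 0.658, 0.45] max 0.06 0.658
4 x [0.0, 0.0, 0.045] [0.0, 0.0, 0.0] max 0.045 0.0
```

move_arm --delta_pos '[[0.06, -0.008, 0.013], [0.059, -0.01, 0.016], [0.058, -0.012, 0.019], [0.057, -0.014, 0.021], [0.055, -0.016, 0.024], [0.053, -0.018, 0.026], [0.052, -0.02, 0.028], [0.05, -0.022, 0.03], [0.047, -0.024, 0.032], [0.045, -0.025, 0.034]]' --turn '[[-0.129, 0.658, 0.45], [-0.129, 0.658, 0.45], [-0.129, 0.658, 0.45], [-0.129, 0.658, 0.45], [-0.129, 0.658, 0.45], [-0.129, 0.658, 0.45], [-0.129, 0.658, 0.45], [-0.129, 0.658, 0.45], [-0.129, 0.658, 0.45], [-0.129, 0.658, 0.45]]' --grip '[0.75, 0.75, 0.75, 0.75, 0.75, 0.75, 0.75, 0.75, 0.75, 0.75]' --squeeze 60

```text
clock: 2.1
ee_pos: [506.0, -346.6, 164.7]
tcp_rot: [3.124, -0.468, 0.139]
force: [0.6, 0.5, -0.4]
gripper_width: 0.753
finger_force: 0.0
```

move_arm --delta_pos '[[0.043, -0.027, 0.036], [0.04, -0.029, 0.038], [0, 0, 0], [0, 0, 0]]' --turn '[[-0.129, 0.658, 0.45], [-0.129, 0.658, 0.45], [0, 0, 0], [0, 0, 0]]' --grip '[0.75, 0.75, 0.75, 0.75]'

```text
clock: 2.5
ee_pos: [555.5, -313.0, 151.1]
tcp_rot: [3.141, -0.557, 0.071]
force: [-0.2, 0.7, -0.3]
gripper_width: 0.75
finger_force: 0.0
```

Run:
```python
from h import *
route((*pinpose('1',60),1),(*pinpose('1',-29),4))
im,d=camera('wrist');T=pose('wrist');cv2.imwrite('pics/w1.png',im[:,:,::-1])
m=camera_model('wrist')
for r in cut_out('wrist','pin_a'):
    c=cloud('wrist',d,np.array(r['pixels']),T);print(r['confidence'],r['centre'],len(c),np.median(c,0).round(1))
```

```text
at [ 555.5 -313.   151.1] [ 3.141 -0.557  0.071] t 2.5
1 x [-0.0, -0.002, 0.0] [-0.002, 0.014, 0.017] max 0.002 0.017
4 x [0.0, 0.0, 0.045] [0.0, 0.0, 0.0] max 0.045 0.0
0.75 [55.6, 198.6] 2613 [ 577.4 -159.4  109.2]
0.67 [254.8, 205.6] 1916 [ 584.1 -310.9  115.3]
0.63 [153.2, 204.1] 2295 [ 580.7 -235.7  113.2]
```

View pics/w1.png

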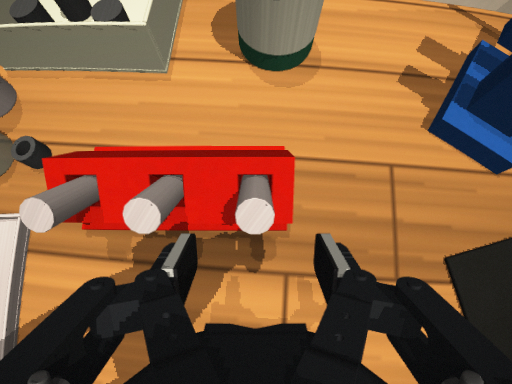

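The wrist view shows pin 1's end at (255,215), centred between the fingers at about (180,255) and (335,255), so I'll descend and grip.

move_arm --delta_pos '[[0, 0, 0.045], [0, 0, 0.045], [0, 0, 0.045], [0, 0, 0.043], [0, 0, 0], [0, 0, 0], [0, 0, 0], [0, 0, 0], [0, 0, 0]]' --turn '[[0, 0, 0], [0, 0, 0], [0, 0, 0], [0, 0, 0], [0, 0, 0], [0, 0, 0], [0, 0, 0], [0, 0, 0], [0, 0, 0]]' --grip '[0.75, 0.75, 0.75, 0.75, 0.75, 0, 0, 0, 0]' --squeeze 60

```text
clock: 3.5
ee_pos: [602.5, -310.4, 77.4]
tcp_rot: [3.14, -0.56, 0.07]
force: [-4.3, 0.5, 6.7]
gripper_width: 0.308
finger_force: 58.4
```

move_arm --delta_pos '[[0, 0, 0], [0, 0, -0.02], [0, 0, -0.03], [0, 0, -0.04], [0, 0, -0.04], [0, 0, -0.03], [0, 0, 0], [0, 0, 0], [0, 0, 0]]' --turn '[[0, 0, 0], [0, 0, 0], [0, 0, 0], [0, 0, 0], [0, 0, 0], [0, 0, 0], [0, 0, 0], [0, 0, 0], [0, 0, 0]]' --grip '[0, 0, 0, 0, 0, 0, 0, 0, 0]'

```text
clock: 4.4
ee_pos: [559.8, -312.4, 142.2]
tcp_rot: [-3.14, -0.557, 0.069]
force: [-0.6, 0.2, -6.1]
gripper_width: 0.312
finger_force: 59.9
```

```bash
cat >> h.py <<'E'
YT=np.radians(6.2);TR=np.array([493.7,-6.3,0]);YB=np.radians(-7.9);BX=np.array([606,229.5,0])
def traypose(dx,z): return tool(YT,0),TR+[dx*np.cos(YT),dx*np.sin(YT),z]
def boxpose(dx,z): return tool(YB,0),BX+[dx*np.cos(YB),dx*np.sin(YB),z]
E
python3 - <<'E'
from h import *
print(telemetry.get_state()['force'],telemetry.get_state()['gripper_width'])
print('tray');route((*traypose(42,170),12),(*traypose(42,75),5))
print('box');route((*boxpose(-6,320),14))
E
```

```text
[-0.55608489  0.20486394 -6.11318179] 0.3123885378160751
tray
at [ 559.8 -312.4  142.2] [-3.14  -0.557  0.069] t 4.4
12 x [[0.002, -0.052, -0.004], [0.002, -0.052, -0.004], [0.002, -0.052, -0.004], [0.002, -0.052, -0.004], [0.002, -0.052, -0.004], [0.002, -0.052, -0.004], [0.002, -0.052, -0.004], [0.002, -0.052, -0.004], [0.002, -0.052, -0.004], [0.002, -0.052, -0.005], [0.002, -0.052, -0.005], [0.002, -0.052, -0.005]] [0.011, -0.664, -0.045] max 0.052 0.664
5 x [-0.0, -0.0, 0.038] [0.0, 0.0, 0.0] max 0.038 0.0
box
at [ 559.8 -312.4  142.2] [-3.14  -0.557  0.069] t 4.4
14 x [[0.023, -0.077, -0.016], [0.021, -0.077, -0.017], [0.019, -0.077, -0.018], [0.017, -0.078, -0.019], [0.016, -0.078, -0.02], [0.014, -0.078, -0.021], [0.012, -0.078, -0.022], [0.01, -0.078, -0.022], [0.008, -0.078, -0.023], [0.006, -0.078, -0.024], [0.003, -0.078, -0.024], [0.001, -0.078, -0.025], [-0.001, -0.078, -0.025], [-0.003, -0.078, -0.025]] [-0.061, -0.567, 0.207] max 0.078 0.567
```

Pin 1 weighs about 5.8 N, so it's solid. I'll raise it before crossing the rack.

Run:
```python
from h import *
route((tool(.07,np.radians(20)),np.array([550,-312,240.]),4),(*traypose(42,200),9),(*traypose(42,80),4))
```

```text
at [ 559.8 -312.4  142.2] [-3.14  -0.557  0.069] t 4.4
4 x [[0.022, -0.001, -0.044], [0.019, -0.001, -0.045], [0.017, -0.001, -0.046], [0.015, -0.001, -0.047]] [-0.004, -0.743, -0.002] max 0.047 0.743
9 x [[-0.002, -0.069, 0.009], [-0.001, -0.069, 0.009], [-0.0, -0.069, 0.009], [0.0, -0.069, 0.009], [0.001, -0.069, 0.009], [0.002, -0.069, 0.009], [0.002, -0.069, 0.009], [0.003, -0.069, 0.009], [0.004, -0.069, 0.009]] [0.011, -0.555, -0.06] max 0.069 0.555
4 x [-0.0, -0.0, 0.06] [0.0, 0.0, 0.0] max 0.06 0.0
```

move_arm --delta_pos '[[0.022, -0.001, -0.044], [0.019, -0.001, -0.045], [0.017, -0.001, -0.046], [0.015, -0.001, -0.047], [0, 0, 0], [0, 0, 0], [0, 0, 0]]' --turn '[[-0.004, -0.743, -0.002], [-0.004, -0.743, -0.002], [-0.004, -0.743, -0.002], [-0.004, -0.743, -0.002], [0, 0, 0], [0, 0, 0], [0, 0, 0]]' --grip '[0, 0, 0, 0, 0, 0, 0]'

```text
clock: 5.1
ee_pos: [549.0, -310.4, 238.0]
tcp_rot: [-3.139, -0.347, 0.069]
force: [-0.5, 0.2, -7.1]
gripper_width: 0.314
finger_force: 60.3
```

move_arm --delta_pos '[[-0.002, -0.069, 0.009], [-0.001, -0.069, 0.009], [0, -0.069, 0.009], [0, -0.069, 0.009], [0.001, -0.069, 0.009], [0.002, -0.069, 0.009], [0.002, -0.069, 0.009], [0.003, -0.069, 0.009], [0.004, -0.069, 0.009], [0, 0, 0]]' --turn '[[0.011, -0.555, -0.06], [0.011, -0.555, -0.06], [0.011, -0.555, -0.06], [0.011, -0.555, -0.06], [0.011, -0.555, -0.06], [0.011, -0.555, -0.06], [0.011, -0.555, -0.06], [0.011, -0.555, -0.06], [0.011, -0.555, -0.06], [0, 0, 0]]' --grip '[0, 0, 0, 0, 0, 0, 0, 0, 0, 0]'

```text
clock: 6.1
ee_pos: [535.2, 3.1, 198.3]
tcp_rot: [-3.138, 0.002, 0.112]
force: [-0.4, -0.6, -6.1]
gripper_width: 0.314
finger_force: 61.3
```

Run:
```python
from h import *
print(telemetry.get_state()['force'])
route((*traypose(42,200),1),(*traypose(42,76),4))
im,d=camera('wrist');T=pose('wrist');cv2.imwrite('pics/w2.png',im[:,:,::-1])
```

```text
[-0.38988781 -0.55062693 -6.08451174]
at [535.2   3.1 198.3] [-3.138e+00  2.000e-03  1.120e-01] t 6.1
1 x [-0.0, 0.01, -0.003] [-0.048, 0.027, 0.049] max 0.01 0.049
4 x [-0.0, -0.0, 0.062] [0.0, 0.0, 0.0] max 0.062 0.0
```

View pics/w2.png

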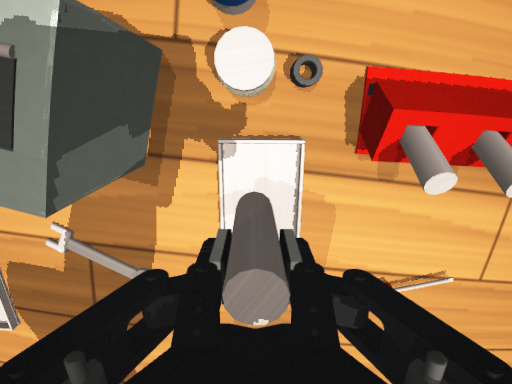

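The pin is held, with its end at (258,290). The tray runs from (219,142) to (303,235) and the pin is over it, near the centre line. I'll nudge 4 mm and lower.

move_arm --delta_pos '[[0, 0.009, 0], [0, 0, 0.06], [0, 0, 0.06], [0, 0, 0.06], [0, 0, 0.055], [0, 0, 0.014], [0, 0, 0.004], [0, 0, 0]]' --turn '[[0, 0, 0], [0, 0, 0], [0, 0, 0], [0, 0, 0], [0, 0, 0], [0, 0, 0], [0, 0, 0], [0, 0, 0]]' --grip '[0, 0, 0, 0, 0, 0, 0, 0]'

```text
clock: 6.95
ee_pos: [537.6, -6.4, 75.5]
tcp_rot: [3.14, -0.004, 0.107]
force: [1.0, 0.2, -4.1]
gripper_width: 0.315
finger_force: 61.1
```

move_arm --delta_pos '[[0, 0, 0.006], [0, 0, 0.006], [0, 0, 0], [0, 0, 0]]' --turn '[[0, 0, 0], [0, 0, 0], [0, 0, 0], [0, 0, 0]]' --grip '[0, 0, 0, 0]'

```text
clock: 7.35
ee_pos: [536.8, -5.7, 68.9]
tcp_rot: [3.14, -0.003, 0.108]
force: [0.2, 0.0, -5.3]
gripper_width: 0.314
finger_force: 61.2
```

move_arm --delta_pos '[[0, 0, 0.003], [0, 0, 0.003], [0, 0, 0], [0, 0, 0]]' --turn '[[0, 0, 0], [0, 0, 0], [0, 0, 0], [0, 0, 0]]' --grip '[0, 0, 0, 0]'

```text
clock: 7.75
ee_pos: [537.2, -5.6, 66.7]
tcp_rot: [3.14, -0.004, 0.108]
force: [-2.0, 1.1, 5.7]
gripper_width: 0.308
finger_force: 62.5
```

Contact (+5.7 N). Now release, raise, and go to pin 2.

move_arm --delta_pos '[[0, 0, -0.001], [0, 0, 0], [0, 0, 0], [0, 0, 0], [0, 0, 0], [0, 0, -0.02], [0, 0, -0.04], [0, 0, -0.06], [0, 0, -0.08], [0, 0, -0.08]]' --turn '[[0, 0, 0], [0, 0, 0], [0, 0, 0], [0, 0, 0], [0, 0, 0], [0, 0, 0], [0, 0, 0], [0, 0, 0], [0, 0, 0], [0, 0, 0]]' --grip '[0.45, 0.75, 0.75, 0.75, 0.75, 0.75, 0.75, 0.75, 0.75, 0.75]'

```text
clock: 8.75
ee_pos: [536.0, -5.6, 208.0]
tcp_rot: [3.14, -0.002, 0.108]
force: [0.8, -0.3, -0.4]
gripper_width: 0.749
finger_force: 0.0
```

move_arm --delta_pos '[[0, 0, 0], [0, 0, 0]]' --turn '[[0, 0, 0], [0, 0, 0]]' --grip '[0.75, 0.75]'

```text
clock: 8.95
ee_pos: [536.7, -5.6, 207.5]
tcp_rot: [3.14, -0.005, 0.108]
force: [-0.7, 1.0, -0.4]
gripper_width: 0.747
finger_force: 0.0
```

Run:
```python
from h import *
im,d=camera('wrist');T=pose('wrist');A=cloud('wrist',d,np.ones_like(d,bool),T)
k=(A[:,2]>100)&(A[:,2]<130)&(abs(A[:,0]-530)<40)&(abs(A[:,1]+5)<45)
print('pin top',k.sum(),np.median(A[k],0),np.ptp(A[k],axis=0))
route((*pinpose('2',80),9),(*pinpose('2',-29),4))
```

```text
pin top 815 [536.28156567  -4.45044819 112.21080672] [27.90145798 27.51480649 14.58339467]
at [535.9  -5.6 206. ] [ 3.14e+00 -2.00e-03  1.08e-01] t 9.0
9 x [[-0.005, 0.05, 0.009], [-0.005, 0.05, 0.008], [-0.005, 0.05, 0.008], [-0.006, 0.05, 0.008], [-0.006, 0.05, 0.007], [-0.006, 0.05, 0.007], [-0.006, 0.05, 0.007], [-0.007, 0.05, 0.006], [-0.007, 0.05, 0.006]] [-0.015, 0.886, 0.059] max 0.05 0.886
4 x [-0.0, 0.0, 0.055] [0.0, 0.0, 0.0] max 0.055 0.0
```

move_arm --delta_pos '[[-0.005, 0.05, 0.009], [-0.005, 0.05, 0.008], [-0.005, 0.05, 0.008], [-0.006, 0.05, 0.008], [-0.006, 0.05, 0.007], [-0.006, 0.05, 0.007], [-0.006, 0.05, 0.007], [-0.007, 0.05, 0.006], [-0.007, 0.05, 0.006]]' --turn '[[-0.015, 0.886, 0.059], [-0.015, 0.886, 0.059], [-0.015, 0.886, 0.059], [-0.015, 0.886, 0.059], [-0.015, 0.886, 0.059], [-0.015, 0.886, 0.059], [-0.015, 0.886, 0.059], [-0.015, 0.886, 0.059], [-0.015, 0.886, 0.059]]' --grip '[0.75, 0.75, 0.75, 0.75, 0.75, 0.75, 0.75, 0.75, 0.75]'

```text
clock: 9.9
ee_pos: [537.9, -231.8, 166.0]
tcp_rot: [-3.14, -0.558, 0.069]
force: [1.0, 1.2, -0.2]
gripper_width: 0.751
finger_force: 0.0
```

move_arm --delta_pos '[[0, 0, 0], [0, 0, 0], [0, 0, 0]]' --turn '[[0, 0, 0], [0, 0, 0], [0, 0, 0]]' --grip '[0.75, 0.75, 0.75]'

```text
clock: 10.2
ee_pos: [539.0, -230.5, 167.5]
tcp_rot: [-3.14, -0.557, 0.07]
force: [-0.3, -0.1, 1.1]
gripper_width: 0.75
finger_force: 0.0
```

Run:
```python
from h import *
route((*pinpose('2',80),1),(*pinpose('2',-29),4))
```

```text
at [ 539.  -230.5  167.5] [-3.14  -0.557  0.07 ] t 10.2
1 x [-0.0, 0.004, -0.001] [-0.02, 0.016, 0.005] max 0.004 0.02
4 x [-0.0, 0.0, 0.055] [0.0, 0.0, 0.0] max 0.055 0.0
```

move_arm --delta_pos '[[0, 0.004, 0.05], [0, 0, 0.055], [0, 0, 0.055], [0, 0, 0.055], [0, 0, 0.003], [0, 0, 0], [0, 0, 0], [0, 0, 0], [0, 0, 0], [0, 0, 0]]' --turn '[[0, 0, 0], [0, 0, 0], [0, 0, 0], [0, 0, 0], [0, 0, 0], [0, 0, 0], [0, 0, 0], [0, 0, 0], [0, 0, 0], [0, 0, 0]]' --grip '[0.75, 0.75, 0.75, 0.75, 0.75, 0.75, 0, 0, 0, 0]'

```text
clock: 11.2
ee_pos: [597.0, -229.5, 77.2]
tcp_rot: [3.141, -0.561, 0.07]
force: [-4.4, 0.5, 5.6]
gripper_width: 0.312
finger_force: 58.5
```

move_arm --delta_pos '[[0, 0, -0.02], [0, 0, -0.03], [0, 0, -0.04], [0, 0, -0.04], [0, 0, -0.04], [0, 0, 0], [0, 0, 0], [0, 0, 0]]' --turn '[[0, 0, 0], [0, 0, 0], [0, 0, 0], [0, 0, 0], [0, 0, 0], [0, 0, 0], [0, 0, 0], [0, 0, 0]]' --grip '[0, 0, 0, 0, 0, 0, 0, 0]'

```text
clock: 12.0
ee_pos: [551.3, -232.0, 146.1]
tcp_rot: [-3.14, -0.557, 0.069]
force: [-0.8, -0.4, -4.6]
gripper_width: 0.313
finger_force: 60.0
```

Run:
```python
from h import *
print(telemetry.get_state()['force'])
up=(tool(.07,np.radians(20)),np.array([550,-230,260.]),4)
route(up,(*traypose(-42,200),8))
route(up,(*boxpose(-6,320),12))
```

```text
[-0.765608   -0.3695657  -4.61382488]
at [ 551.3 -232.   146.1] [-3.14  -0.557  0.069] t 12.0
4 x [[0.03, -0.001, -0.049], [0.027, -0.001, -0.05], [0.024, -0.001, -0.051], [0.022, -0.001, -0.053]] [-0.006, -0.743, -0.001] max 0.053 0.743
8 x [[-0.025, -0.056, 0.007], [-0.024, -0.056, 0.008], [-0.023, -0.057, 0.009], [-0.023, -0.057, 0.01], [-0.022, -0.057, 0.011], [-0.021, -0.057, 0.012], [-0.02, -0.057, 0.013], [-0.019, -0.057, 0.014]] [0.012, -0.625, -0.068] max 0.057 0.625
at [ 551.3 -232.   146.1] [-3.14  -0.557  0.069] t 12.0
4 x [[0.03, -0.001, -0.049], [0.027, -0.001, -0.05], [0.024, -0.001, -0.051], [0.022, -0.001, -0.053]] [-0.006, -0.743, -0.001] max 0.053 0.743
12 x [[0.016, -0.076, -0.005], [0.015, -0.076, -0.005], [0.013, -0.076, -0.006], [0.012, -0.077, -0.007], [0.01, -0.077, -0.007], [0.009, -0.077, -0.008], [0.007, -0.077, -0.008], [0.006, -0.077, -0.009], [0.004, -0.077, -0.009], [0.003, -0.077, -0.009], [0.001, -0.077, -0.01], [-0.001, -0.077, -0.01]] [-0.043, -0.415, 0.246] max 0.077 0.415
```

The reading is 4.6 N with noise of about 1 N. I'll raise it and weigh again at rest with several readings.

move_arm --delta_pos '[[0.03, -0.001, -0.049], [0.027, -0.001, -0.05], [0.024, -0.001, -0.051], [0.022, -0.001, -0.053], [0, 0, 0], [0, 0, 0], [0, 0, 0], [0, 0, 0]]' --turn '[[-0.006, -0.743, -0.001], [-0.006, -0.743, -0.001], [-0.006, -0.743, -0.001], [-0.006, -0.743, -0.001], [0, 0, 0], [0, 0, 0], [0, 0, 0], [0, 0, 0]]' --grip '[0, 0, 0, 0, 0, 0, 0, 0]'

```text
clock: 12.8
ee_pos: [549.0, -229.9, 258.6]
tcp_rot: [-3.14, -0.347, 0.069]
force: [-1.1, 0.8, -5.2]
gripper_width: 0.312
finger_force: 60.8
```

Run:
```python
from h import *
f=[]
for i in range(6):
    f.append(telemetry.get_state()['force'][2]); camera('wrist')
print(np.round(f,2))
route((*traypose(-42,200),8))
```

```text
[-5.17 -5.41 -4.81 -5.83 -5.79 -5.  ]
at [ 550.3 -230.6  261.3] [ 3.14  -0.351  0.07 ] t 13.1
8 x [[-0.025, -0.057, 0.007], [-0.024, -0.057, 0.008], [-0.023, -0.057, 0.009], [-0.023, -0.057, 0.01], [-0.022, -0.057, 0.012], [-0.021, -0.057, 0.013], [-0.02, -0.057, 0.013], [-0.019, -0.057, 0.014]] [0.014, -0.628, -0.068] max 0.057 0.628
```

The mean is 5.3 N, so pin 2 is solid as well. It goes to the tray at −42 mm.

move_arm --delta_pos '[[-0.025, -0.057, 0.007], [-0.024, -0.057, 0.008], [-0.023, -0.057, 0.009], [-0.023, -0.057, 0.01], [-0.022, -0.057, 0.012], [-0.021, -0.057, 0.013], [-0.02, -0.057, 0.013], [-0.019, -0.057, 0.014], [0, 0, 0], [0, 0, 0]]' --turn '[[0.014, -0.628, -0.068], [0.014, -0.628, -0.068], [0.014, -0.628, -0.068], [0.014, -0.628, -0.068], [0.014, -0.628, -0.068], [0.014, -0.628, -0.068], [0.014, -0.628, -0.068], [0.014, -0.628, -0.068], [0, 0, 0], [0, 0, 0]]' --grip '[0, 0, 0, 0, 0, 0, 0, 0, 0, 0]'

```text
clock: 14.1
ee_pos: [453.2, -9.9, 201.2]
tcp_rot: [3.141, -0.003, 0.11]
force: [-0.2, -0.1, -5.4]
gripper_width: 0.309
finger_force: 61.1
```

move_arm --delta_pos '[[0, 0, 0.05], [0, 0, 0.05], [0, 0, 0.05], [0, 0, 0.05], [0, 0, 0.04], [0, 0, 0.02], [0, 0, 0], [0, 0, 0]]' --turn '[[0, 0, 0], [0, 0, 0], [0, 0, 0], [0, 0, 0], [0, 0, 0], [0, 0, 0], [0, 0, 0], [0, 0, 0]]' --grip '[0, 0, 0, 0, 0, 0, 0, 0]'

```text
clock: 14.9
ee_pos: [453.6, -10.8, 71.8]
tcp_rot: [3.141, -0.003, 0.107]
force: [0.7, -0.4, -5.2]
gripper_width: 0.313
finger_force: 61.0
```

move_arm --delta_pos '[[0, 0, 0.005], [0, 0, 0.003], [0, 0, 0.002], [0, 0, 0], [0, 0, 0]]' --turn '[[0, 0, 0], [0, 0, 0], [0, 0, 0], [0, 0, 0], [0, 0, 0]]' --grip '[0, 0, 0, 0, 0]'

```text
clock: 15.4
ee_pos: [452.8, -10.3, 66.3]
tcp_rot: [3.141, -0.001, 0.108]
force: [0.3, 0.3, -1.7]
gripper_width: 0.314
finger_force: 61.7
```

Touching down, with part of the weight already taken by the tray. Releasing and raising.

move_arm --delta_pos '[[0, 0, 0.001], [0, 0, 0], [0, 0, 0], [0, 0, 0], [0, 0, 0], [0, 0, -0.02], [0, 0, -0.04], [0, 0, -0.06], [0, 0, -0.08], [0, 0, -0.08]]' --turn '[[0, 0, 0], [0, 0, 0], [0, 0, 0], [0, 0, 0], [0, 0, 0], [0, 0, 0], [0, 0, 0], [0, 0, 0], [0, 0, 0], [0, 0, 0]]' --grip '[0, 0.45, 0.75, 0.75, 0.75, 0.75, 0.75, 0.75, 0.75, 0.75]'

```text
clock: 16.4
ee_pos: [452.0, -10.3, 207.4]
tcp_rot: [3.141, -0.0, 0.108]
force: [0.5, -0.8, -1.5]
gripper_width: 0.748
finger_force: 0.0
```

move_arm --delta_pos '[[0, 0, 0], [0, 0, 0]]' --turn '[[0, 0, 0], [0, 0, 0]]' --grip '[0.75, 0.75]'

```text
clock: 16.6
ee_pos: [452.6, -10.3, 206.6]
tcp_rot: [3.141, -0.003, 0.108]
force: [0.1, -1.3, -0.4]
gripper_width: 0.743
finger_force: 0.0
```

Run:
```python
from h import *
im,d=camera('wrist');T=pose('wrist');cv2.imwrite('pics/w3.png',im[:,:,::-1])
route((*pinpose('3',80),9),(*pinpose('3',-29),4))
```

```text
at [451.8 -10.3 205.4] [ 3.141 -0.     0.108] t 16.65
9 x [[0.015, 0.033, 0.008], [0.014, 0.033, 0.009], [0.014, 0.033, 0.01], [0.013, 0.033, 0.011], [0.013, 0.033, 0.012], [0.012, 0.033, 0.013], [0.011, 0.033, 0.013], [0.011, 0.033, 0.014], [0.01, 0.033, 0.015]] [-0.016, 0.888, 0.059] max 0.033 0.888
4 x [-0.0, 0.0, 0.055] [0.0, 0.0, 0.0] max 0.055 0.0
```

View pics/w3.png

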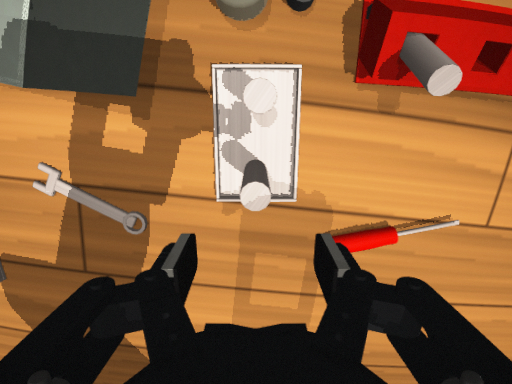

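Both pins are standing in the tray, tops at (260,95) and (256,197). Pin 3 is alone in the rack at (432,65), so I'll go there.

move_arm --delta_pos '[[0.015, 0.033, 0.008], [0.014, 0.033, 0.009], [0.014, 0.033, 0.01], [0.013, 0.033, 0.011], [0.013, 0.033, 0.012], [0.012, 0.033, 0.013], [0.011, 0.033, 0.013], [0.011, 0.033, 0.014], [0.01, 0.033, 0.015]]' --turn '[[-0.016, 0.888, 0.059], [-0.016, 0.888, 0.059], [-0.016, 0.888, 0.059], [-0.016, 0.888, 0.059], [-0.016, 0.888, 0.059], [-0.016, 0.888, 0.059], [-0.016, 0.888, 0.059], [-0.016, 0.888, 0.059], [-0.016, 0.888, 0.059]]' --grip '[0.75, 0.75, 0.75, 0.75, 0.75, 0.75, 0.75, 0.75, 0.75]'

```text
clock: 17.55
ee_pos: [533.3, -152.3, 166.5]
tcp_rot: [-3.14, -0.558, 0.069]
force: [-0.3, 1.7, -0.3]
gripper_width: 0.75
finger_force: 0.0
```

move_arm --delta_pos '[[0, 0, 0], [0, 0, 0], [0, 0, 0]]' --turn '[[0, 0, 0], [0, 0, 0], [0, 0, 0]]' --grip '[0.75, 0.75, 0.75]'

```text
clock: 17.85
ee_pos: [534.0, -151.3, 168.2]
tcp_rot: [-3.141, -0.557, 0.071]
force: [-0.5, 0.7, 0.5]
gripper_width: 0.749
finger_force: 0.0
```

Run:
```python
from h import *
route((*pinpose('3',80),1),(*pinpose('3',-29),4))
```

```text
at [ 534.  -151.3  168.2] [-3.141 -0.557  0.071] t 17.85
1 x [-0.001, 0.002, 0.0] [-0.016, 0.021, 0.011] max 0.002 0.021
4 x [-0.0, 0.0, 0.055] [0.0, 0.0, 0.0] max 0.055 0.0
```

move_arm --delta_pos '[[0, 0.002, 0.05], [0, 0, 0.055], [0, 0, 0.055], [0, 0, 0.055], [0, 0, 0.003], [0, 0, 0], [0, 0, 0], [0, 0, 0], [0, 0, 0], [0, 0, 0]]' --turn '[[0, 0, 0], [0, 0, 0], [0, 0, 0], [0, 0, 0], [0, 0, 0], [0, 0, 0], [0, 0, 0], [0, 0, 0], [0, 0, 0], [0, 0, 0]]' --grip '[0.75, 0.75, 0.75, 0.75, 0.75, 0.75, 0, 0, 0, 0]'

```text
clock: 18.85
ee_pos: [592.0, -149.3, 77.7]
tcp_rot: [3.141, -0.561, 0.07]
force: [-4.2, 0.3, 6.9]
gripper_width: 0.315
finger_force: 58.4
```

move_arm --delta_pos '[[0, 0, -0.02], [0, 0, -0.03], [0, 0, -0.04], [0, 0, -0.04], [0, 0, -0.04], [0, 0, 0], [0, 0, 0], [0, 0, 0]]' --turn '[[0, 0, 0], [0, 0, 0], [0, 0, 0], [0, 0, 0], [0, 0, 0], [0, 0, 0], [0, 0, 0], [0, 0, 0]]' --grip '[0, 0, 0, 0, 0, 0, 0, 0]'

```text
clock: 19.65
ee_pos: [546.7, -151.8, 147.1]
tcp_rot: [-3.14, -0.557, 0.07]
force: [0.6, -0.6, -2.5]
gripper_width: 0.316
finger_force: 59.2
```

Run:
```python
from h import *
f=[]
for i in range(5):
    f.append(telemetry.get_state()['force'][2]); camera('wrist')
print(np.round(f,2))
mid=(tool(.07,np.radians(15)),np.array([550,-150,290.]),4)
route(mid,(*boxpose(-6,300),10),(*boxpose(-6,245),2))
```

```text
[-2.51 -2.17 -2.07 -2.04 -2.26]
at [ 547.  -151.9  147.4] [-3.141 -0.557  0.07 ] t 19.9
4 x [[0.039, -0.001, -0.06], [0.035, -0.001, -0.062], [0.03, -0.001, -0.065], [0.025, -0.001, -0.067]] [-0.003, -1.058, 0.001] max 0.067 1.058
10 x [[0.015, -0.075, 0.002], [0.014, -0.075, 0.001], [0.012, -0.076, 0.001], [0.011, -0.076, 0.0], [0.009, -0.076, -0.0], [0.008, -0.076, -0.0], [0.006, -0.077, -0.001], [0.004, -0.077, -0.001], [0.003, -0.077, -0.002], [0.001, -0.077, -0.002]] [-0.039, -0.374, 0.296] max 0.077 0.374
2 x [0.0, -0.0, 0.055] [0.0, 0.0, 0.0] max 0.055 0.0
```

2.2 N: pin 3 is hollow, so it goes to the scrap box.

move_arm --delta_pos '[[0.039, -0.001, -0.06], [0.035, -0.001, -0.062], [0.03, -0.001, -0.065], [0.025, -0.001, -0.067], [0, 0, 0]]' --turn '[[-0.003, -1, 0], [-0.003, -1, 0], [-0.003, -1, 0], [-0.003, -1, 0], [0, -0.23, 0]]' --grip '[0, 0, 0, 0, 0]'

```text
clock: 20.4
ee_pos: [552.5, -149.5, 288.7]
tcp_rot: [3.141, -0.296, 0.077]
force: [1.6, -0.5, -1.7]
gripper_width: 0.313
finger_force: 59.7
```

move_arm --delta_pos '[[0.015, -0.075, 0.002], [0.014, -0.075, 0.001], [0.012, -0.076, 0.001], [0.011, -0.076, 0], [0.009, -0.076, 0], [0.008, -0.076, 0], [0.006, -0.077, -0.001], [0.004, -0.077, -0.001], [0.003, -0.077, -0.002], [0.001, -0.077, -0.002]]' --turn '[[-0.039, -0.374, 0.296], [-0.039, -0.374, 0.296], [-0.039, -0.374, 0.296], [-0.039, -0.374, 0.296], [-0.039, -0.374, 0.296], [-0.039, -0.374, 0.296], [-0.039, -0.374, 0.296], [-0.039, -0.374, 0.296], [-0.039, -0.374, 0.296], [-0.039, -0.374, 0.296]]' --grip '[0, 0, 0, 0, 0, 0, 0, 0, 0, 0]'

```text
clock: 21.4
ee_pos: [595.5, 234.0, 294.0]
tcp_rot: [-3.133, -0.018, -0.132]
force: [1.1, 0.4, -1.4]
gripper_width: 0.315
finger_force: 59.8
```

move_arm --delta_pos '[[0, 0, 0], [0, 0, 0], [0, 0, 0], [0, 0, 0]]' --turn '[[0, 0, 0], [0, 0, 0], [0, 0, 0], [0, 0, 0]]' --grip '[0, 0, 0, 0]'

```text
clock: 21.8
ee_pos: [595.6, 230.9, 295.6]
tcp_rot: [-3.132, -0.021, -0.133]
force: [0.7, -0.0, -2.3]
gripper_width: 0.309
finger_force: 60.1
```

Run:
```python
from h import *
route((*boxpose(-6,300),1),(*boxpose(-6,245),2))
im,d=camera('wrist');T=pose('wrist');cv2.imwrite('pics/w4.png',im[:,:,::-1])
for r in cut_out('wrist','flap'):
    if r['confidence']>.3:
        c=cloud('wrist',d,np.array(r['pixels']),T);c=c[abs(c[:,2]-176)<8]
        print(r['confidence'],r['centre'],len(c),cv2.minAreaRect(c[:,:2].astype(np.float32)) if len(c)>3 else 0)
```

```text
at [595.6 230.9 295.6] [-3.132 -0.021 -0.133] t 21.8
1 x [0.009, -0.0, -0.009] [-0.131, -0.299, 0.064] max 0.009 0.299
2 x [0.0, -0.0, 0.055] [0.0, 0.0, 0.0] max 0.055 0.0
0.65 [257.2, 176.8] 7850 ((606.70849609375, 230.26702880859375), (147.1678924560547, 54.73626708984375), 81.75)
```

View pics/w4.png

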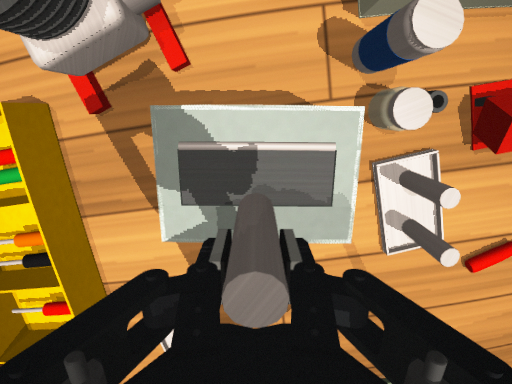

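The flap shows at (257,176) and fits to centre (606.7, 230.3), yaw about −8°, matching the model. The pin is centred and both tray pins are standing. I'll correct 5 mm and the tilt, then check pose above the slot.

move_arm --delta_pos '[[0.01, 0, 0], [0, 0, 0.03], [0, 0, 0.04], [0, 0, 0.03], [0, 0, 0], [0, 0, 0]]' --turn '[[-0.131, -0.299, 0.05], [0, 0, 0], [0, 0, 0], [0, 0, 0], [0, 0, 0], [0, 0, 0]]' --grip '[0, 0, 0, 0, 0, 0]'

```text
clock: 22.5
ee_pos: [601.0, 231.1, 246.5]
tcp_rot: [-3.141, -0.001, -0.136]
force: [-0.7, 0.2, -1.2]
gripper_width: 0.319
finger_force: 60.2
```

move_arm --delta_pos '[[0, 0, 0.02], [0, 0, 0.025], [0, 0, 0.025], [0, 0, 0.025], [0, 0, 0.025], [0, 0, 0.025], [0, 0, 0.025], [0, 0, 0], [0, 0, 0]]' --turn '[[0, 0, 0], [0, 0, 0], [0, 0, 0], [0, 0, 0], [0, 0, 0], [0, 0, 0], [0, 0, 0], [0, 0, 0], [0, 0, 0]]' --grip '[0, 0, 0, 0, 0, 0, 0, 0, 0]'

```text
clock: 23.4
ee_pos: [597.9, 230.9, 157.8]
tcp_rot: [3.138, 0.008, -0.136]
force: [-6.3, 0.4, -6.0]
gripper_width: 0.315
finger_force: 60.1
```

move_arm --delta_pos '[[0.003, 0, 0.02], [0, 0, 0.02], [0, 0, 0.014], [0, 0, 0], [0, 0, 0]]' --turn '[[0, 0, 0], [0, 0, 0], [0, 0, 0], [0, 0, 0], [0, 0, 0]]' --grip '[0, 0, 0, 0, 0]'

```text
clock: 23.9
ee_pos: [600.5, 231.2, 132.3]
tcp_rot: [3.14, 0.005, -0.136]
force: [-6.1, 1.3, -5.1]
gripper_width: 0.315
finger_force: 60.3
```

move_arm --delta_pos '[[0, 0, 0], [0, 0, 0], [0, 0, 0], [0, 0, 0], [0, 0, 0], [0, 0, 0], [0, 0, 0]]' --turn '[[0, 0, 0], [0, 0, 0], [0, 0, 0], [0, 0, 0], [0, 0, 0], [0, 0, 0], [0, 0, 0]]' --grip '[0.7, 0.7, 0.7, 0.7, 0.7, 0.7, 0.7]'

```text
clock: 24.6
ee_pos: [602.2, 231.9, 134.8]
tcp_rot: [-3.14, -0.0, -0.136]
force: [-5.9, 1.7, 0.0]
gripper_width: 0.703
finger_force: 2.8
```

move_arm --delta_pos '[[0, 0, -0.02], [0, 0, -0.03], [0, 0, -0.04], [0, 0, -0.05], [0, 0, -0.06], [0, 0, -0.06], [0, 0, -0.06], [0, 0, 0], [0, 0, 0], [0, 0, 0]]' --turn '[[0, 0, 0], [0, 0, 0], [0, 0, 0], [0, 0, 0], [0, 0, 0], [0, 0, 0], [0, 0, 0], [0, 0, 0], [0, 0, 0], [0, 0, 0]]' --grip '[0.7, 0.7, 0.7, 0.7, 0.7, 0.7, 0.7, 0.7, 0.7, 0.7]'

```text
clock: 25.6
ee_pos: [602.5, 231.0, 293.2]
tcp_rot: [3.141, -0.001, -0.136]
force: [0.2, 1.3, -1.5]
gripper_width: 0.702
finger_force: 0.0
```

Run:
```python
from h import *
im,d=camera('wrist');cv2.imwrite('pics/w5.png',im[:,:,::-1])
A=cloud('wrist',d,np.ones_like(d,bool),pose('wrist'))
k=(abs(A[:,0]-600)<15)&(abs(A[:,1]-230)<50)
print(np.percentile(A[k,2],[1,50,99]))
```

```text
[174.35765787 351.50836986 386.56316405]
```

View pics/w5.png

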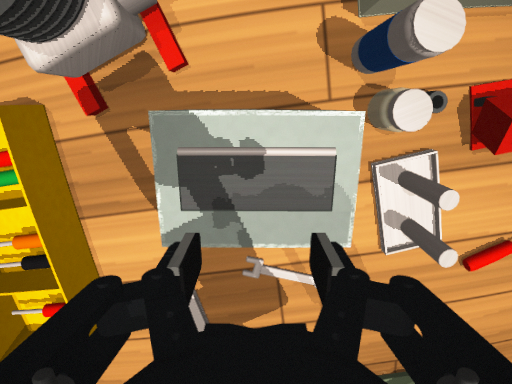

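The flap at (256,180) is shut with the pin gone inside. Both solid pins stand in the tray at (437,195) and (440,250), and the bystanders haven't moved. Handing in.

```bash
python3 -c "
from bench import ticket;print(ticket.job_done())"
```

```text
the job is handed in; nothing more can be done
None
```

I handed the job in at about 26 s on the robot's clock: both solid pins (about 5.3 N and 5.8 N) stand in the right-hand tray, and the hollow one (about 2.2 N) was dropped through the scrap box flap, which the last picture shows shut; no verdict was shown.

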